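# Take down a pile of bench supplies and put each in its own tray

## Task

Take the pile apart from the top down and set each thing, right way up, in the shallow dark steel tray that fits it, one thing to a tray: the red-capped jar in the round dish, the grey and white cuvette box in the smallest rectangular tray, the white cooling block in the middle-sized one, and the flat film carton in the longest. Turn each so that it lies flat on the tray's floor inside the rim, roughly in the middle; do not tip anything over.

Things in the scene. Friction and masses are not known exactly. Their poses are not given: they have to be found in the camera images.
- jar: Small white round jar with a red screw cap, top of the pile at the start. 45 mm high; 44 mm diameter up to 28 mm, cap 45.6 mm diameter above. About 0.15 kg. Origin: centre of its underside; z up. At the start it stands on the cuvette box.
- cuvette_box: Closed box, grey below and white lid, 54 mm (its x) by 68 mm (its y) by 34 mm high, rounded edges, small clasp on one long side; the lid does not open. About 0.09 kg. Origin: centre of its underside; z up. At the start it lies on the cooling block, its y roughly along the block's y.
- cool_block: White rectangular block with a grid of tube wells in its top, 66 mm (its x) by 95 mm (its y) by 38 mm high. About 0.35 kg. Origin: centre of its underside; z up. At the start it lies across the carton, its y roughly along the carton's x.
- carton: Flat green and yellow cardboard carton, 62 mm (its x) by 124 mm (its y) by 22 mm high, bottom of the pile, on the worktop at the start; closed and stiff. About 0.12 kg. Origin: centre of its underside; z up. 
- dish_round: Fixed to the worktop. Shallow round dark steel dish, 78 mm across outside and about 68 mm inside at the floor, floor 3 mm thick, rim top 7 mm above the worktop. Origin: centre of its underside. Place of the jar.
- tray_small: Fixed to the worktop. Shallow dark steel rectangular tray, floor 3 mm thick, rim 3 mm wide, rim top 7 mm above the worktop (4 mm above the tray's floor). Origin: centre of its underside, on the worktop; inside 80 mm (its x) by 94 mm (its y). Place of the cuvette box.
- tray_medium: Fixed to the worktop. Shallow dark steel rectangular tray, floor 3 mm thick, rim 3 mm wide, rim top 7 mm above the worktop (4 mm above the tray's floor). Origin: centre of its underside, on the worktop; inside 94 mm (its x) by 123 mm (its y). Place of the cooling block.
- tray_long: Fixed to the worktop. Shallow dark steel rectangular tray, floor 3 mm thick, rim 3 mm wide, rim top 7 mm above the worktop (4 mm above the tray's floor). Origin: centre of its underside, on the worktop; inside 90 mm (its x) by 152 mm (its y). Place of the carton.
- pipette_stand: Not to be handled: a fixed pipette stand at the left of the work, always in the same place. A slim column carries a pipette at its top, about 0.30 m above the worktop; pass well to its right or above 0.32 m, and mind the wall cabinet whose front is 0.67 m ahead of the robot and whose underside is 0.46 m above the worktop. Origin: centre of its foot, near the worktop; the column's upper part stands 30 mm from the origin along its x.
Not all that is in view belongs to the job. What is shaped like the cuvette_box but brown or orange is not meant.

How it is judged:
By the outcome, as a careful person would: the job done as asked, in the order asked, and still so for the second after the job is handed in, with the robot touching nothing.
It also fails if it takes over 96 s, if anything falls off the work surface, if the arm or the gripper's body presses on something with over 40 N, if the wrist force passes 120 N, or if a joint passes its speed limit or range.

## Robot

A 6-joint arm with a two-finger parallel gripper is mounted at the origin on a cart in front of the work surface, level with it; the furniture and walls round the work are solid. World frame = base frame: x ahead of the robot, y to its left, z up, the work surface at z = 0. Lengths are in m, angles in degrees, forces in N, time in s.
With the tool pointing down it reaches from about 0.4 to 0.825 m from the base axis. Payload 7 kg.
Tool frame: the origin (TCP) lies on the centre line of the jaws, within the pads' length; the fingertips stand 19 mm ahead of it and the grasp point (between the pads) is the TCP; z points along the fingers, y is the line along which they close (so a half turn about z gives the same grasp; the last joint's range is limited). The gripper opens to 88 mm and grips with 3 to 60 N. Pads are 19 mm wide; open, the fingers measure 130 mm over their backs; the gripper's body (78 mm by 193 mm) begins 47 mm behind the grasp point.
Start: joints at [87.038, 20.546, 0.682, 0, -70.136, -16.507], TCP at [0.225, 0.636, 0.246] pointing down, gripper open.
Joint ranges: [-176.03, 176.03], [-82.01, 121.73], [-58.28, 71.71], [-173.87, 95.51], [-174.79, -0.11], [-173.66, 173.66]. Speed limits (degrees/s): [136.94, 136.94, 172.46, 180, 180, 180].

## Interface

Orientations are given as [roll, pitch, yaw] about the fixed x, y, z axes, in that order (R = Rz(yaw) Ry(pitch) Rx(roll)).
In Python, from plant import * gives the robot as it stands. The module is installed in compiled form; this text tells all that it offers.
- The arm moves only by the tool play_rows, never from a script. Its argument "deltas" is a list of rows, each a list of 6 numbers: the shift along the world's x, y, z scaled (see below), then the turn, a rotation vector about the world's x, y, z scaled (see below). A call has 1 to 10 rows; each row shifts and turns the commanded pose from where the row before left it; what a row does not reach is not made up. The controller multiplies each number of a shift by 800 mm and each number of a turn by 180 degrees. A row lasts 1/10 s, in which the tool goes at most 50 mm and 8.59 degrees, less where a joint would pass 70% of its speed; a pose out of reach is approached as far as the arm can. A call with a number of a shift or a turn outside -1 to 1 is refused whole. A call with a gripper value outside its range is refused whole. "gripper" is the gripper command: -1 is shut, 1 is fully open, values between are in proportion, set as the call begins (left out, the last holds). The fingers move at their own pace and stop on an object; the grip force is fixed at half the most. Time passes only in rows, so rows that do not move let the fingers close. It gives the time, the measured TCP pose, the force, the opening and the grip force at its end, in the units of the state.
- get_obs(): the state, without advancing time (a new reading comes with each control period).
- snapshot(name): name is "scene" or "top" or "wrist"; returns (picture, depth): 420x560x3 uint8, blue, green, red; 420x560 float32, m along the optical axis (not along the pixel's ray), 0 where there is no reading.
- camera_model(name): a dict with "fx", "fy", "cx", "cy" (pixels), "k1" (the pictures are not rectified: a ray, as slopes to the right and down, at radius r is drawn at 1 + k1 r^2 times it, then the intrinsics apply), "world_to_cam" (4x4, takes a point from world to camera coordinates). Camera axes: x right, y down, z forward; pixel columns grow to the right and rows downward; lengths in m; the calibration is good to about 2 mm. A picture is of the moment at which its call begins: read the wrist's pose just before it. camera_model takes no time and is no camera call; for the wrist camera it gives the pose at the moment of the call.
- close_job(): hands the job in; it is judged then, once.
The state is a dict: "clock": time; "joint_pos": joint angles; "qvel": joint speeds; "tau": joint torques, N m; "tool_pos": TCP position; "orientation": TCP orientation; "force": force on the tool from outside, world axes, zero at the start; "moment": the same for the moment, N m; "opening": finger opening in m; "gripper_force": force on a finger pad.
Only numpy, scipy, OpenCV 4.12 (cv2) and the standard library are available. Lean on these libraries where they do the work, as an engineer would, in place of code of your own. Each camera call takes 0.05 s, during which the arm holds its last target. There are 200 camera calls.

## Working session

There is one attempt and no reset: what is moved stays moved. The work goes in short steps, Python scripts to look and compute and a tool call to move; the robot and the scene stay as the last step left them, time stands still between calls to the robot, and variables do not carry over. Pictures are saved under pics/ and viewed, at most 14 in all, crops included, and the job is handed in when it is done.

Besides the shell and the picture viewer there is one more tool, called after ">>>" as name([rows], argument=value, ...), one row to a line, values as JSON. play_rows: Moves the arm, as the interface text tells. Its arguments: {"type":"object","properties":{"deltas":{"type":"array","items":{"type":"array","items":{"type":"number","minimum":-1,"maximum":1}}},"gripper":{"type":"number"}},"required":["deltas"]}

```bash
mkdir -p pics; cat > h.py <<'E'
from plant import *
import numpy as np, cv2
def shot(name,fn=None):
    m=camera_model(name); p,d=snapshot(name)
    if fn: cv2.imwrite('pics/'+fn,p)
    return p,d,m
def rays(m,uv):
    uv=np.atleast_2d(np.array(uv,float)); a=(uv-[m['cx'],m['cy']])/[m['fx'],m['fy']]
    s=a.copy()
    for _ in range(20): s=a/(1+m['k1']*(s**2).sum(1,keepdims=True))
    W=np.array(m['world_to_cam']); R=W[:3,:3]; o=-R.T@W[:3,3]
    return o,np.c_[s,np.ones(len(s))]@R   # per unit optical depth
def onplane(m,uv,z):
    o,r=rays(m,uv); return o+r*((z-o[2])/r[:,2])[:,None]
def cloud(m,d):
    v,u=np.mgrid[:d.shape[0],:d.shape[1]]
    o,r=rays(m,np.c_[u.ravel(),v.ravel()])
    P=(o+r*d.reshape(-1,1)).reshape(*d.shape,3); P[d==0]=np.nan
    return P
E
python3 - <<'E'
from h import *
o=get_obs(); print(o['clock'],o['tool_pos'],o['orientation'])
for n in('top','scene'):
    p,d,m=shot(n,n+'0.png'); np.savez(n+'0.npz',p=p,d=d,**{k:np.array(v) for k,v in m.items()})
    W=np.array(m['world_to_cam']);print(n,-W[:3,:3].T@W[:3,3],m['fx'],m['k1'])
E
```

```text
0.0 [0.22483615 0.63594817 0.24458446] [ 1.79902054e+02 -8.53062311e-03 -1.94756477e+01]
top [0.28718257 0.01266975 1.12082461] 390.40646642472325 -0.08435691322929645
scene [-0.6359512   0.86935468  0.90681146] 525.6752404472554 -0.1598867632088576
```

View pics/top0.png

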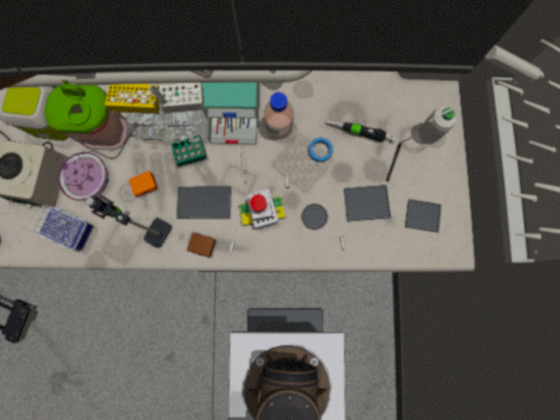

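View pics/scene0.png

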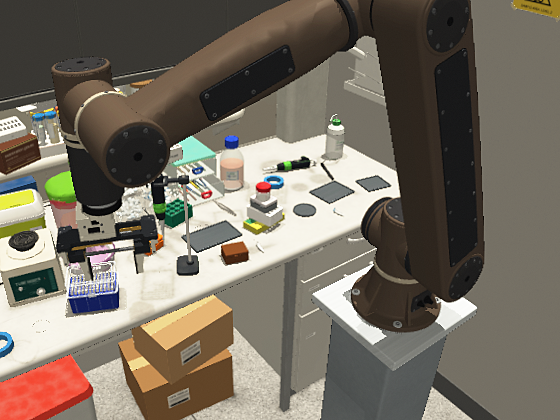

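The top view shows the pile at (262,207), with the long tray at (204,202), round dish (314,216), medium tray (367,203) and small tray (423,215). The pipette stand's foot is at (157,232). Next I measure them.

```bash
python3 - <<'E'
from h import *
z=dict(np.load('top0.npz')); p,d=z['p'],z['d']; m=z
P=cloud(m,d)
for n,(u,v) in dict(dish=(314,216),long=(204,202),med=(367,203),small=(423,215),jar=(259,204),table=(340,225),foot=(157,232),brown=(201,245)).items(): print(n,P[v,u].round(4))
W=m['world_to_cam'];print(W[:3,:3].round(3))
hsv=cv2.cvtColor(p,cv2.COLOR_BGR2HSV)
mask=((p.max(2)<85)).astype(np.uint8)
for n,(u,v) in dict(dish=(314,216),long=(204,202),med=(367,203),small=(423,215)).items():
    k,l=cv2.connectedComponents(mask); b=(l==l[v,u]).astype(np.uint8)
    c=max(cv2.findContours(b,0,2)[0],key=cv2.contourArea)[:,0]
    w=onplane(m,c,0.007)[:,:2].astype(np.float32)
    (cx,cy),(a,bb),t=cv2.minAreaRect(w*1000); print(n,round(cx,1),round(cy,1),round(a,1),round(bb,1),round(t,1),b.sum())
cv2.imwrite('pics/crop.png',np.hstack([cv2.resize(p[180:240,225:300],None,fx=6,fy=6,interpolation=2),cv2.resize(cv2.imread('pics/scene0.png')[165:245,230:300],(315,360),interpolation=2)]))
E
```

```text
dish [ 0.4792 -0.0809  0.006 ]
long [0.5195 0.2398 0.0075]
med [ 0.5187 -0.2374  0.0037]
small [ 0.4832 -0.4023  0.0044]
jar [0.4873 0.0711 0.1381]
table [ 0.4537 -0.1567  0.0013]
foot [0.4258 0.3618 0.0445]
brown [0.3908 0.2378 0.0368]
[[ 0.003 -1.     0.002]
 [-0.985 -0.003 -0.175]
 [ 0.175 -0.001 -0.985]]
dish 432.7 182.1 1056.5 1483.3 1.5 139581
long 519.8 241.7 89.8 154.0 0.0 1473
med 432.7 182.1 1056.5 1483.3 1.5 139581
small 432.7 182.1 1056.5 1483.3 1.5 139581
```

View pics/crop.png

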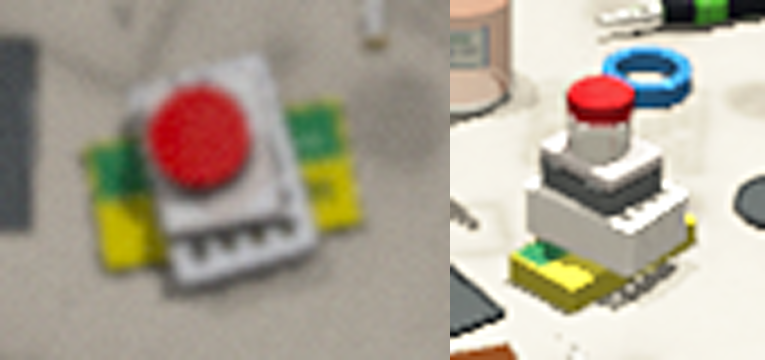

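The crop shows the red cap at the top, then the box, the white block (its long axis turned a few degrees from world x) and the green and yellow carton below. Next: local thresholds for the trays and cap, and raising the arm.

```bash
cat >> h.py <<'E'
def rect(m,mask,z):
    c=cv2.findContours(mask.astype(np.uint8),0,1)[0]; c=max(c,key=cv2.contourArea)[:,0]
    w=onplane(m,c,z)[:,:2].astype(np.float32)*1000
    (x,y),(a,b),t=cv2.minAreaRect(w); return np.round([x,y,a,b,t],1)  # a is along angle t
E
python3 - <<'E'
from h import *
m=dict(np.load('top0.npz')); p,d=m['p'],m['d']
for n,(u,v,h,w) in dict(dish=(314,216,20,20),long=(204,202,24,36),med=(367,203,25,30),small=(423,215,24,24)).items():
    g=np.zeros(d.shape,np.uint8)
    g[v-h:v+h,u-w:u+w]=p[v-h:v+h,u-w:u+w].max(2)<95
    print(n,rect(m,g,.007),g.sum())
q=p.astype(int); g=(q[...,2]>120)&(q[...,1]<60); g[:180]=0;g[240:]=0;g[:,:235]=0;g[:,300:]=0
print('jar',rect(m,g,.139))
hsv=cv2.cvtColor(p,cv2.COLOR_BGR2HSV)
g=(hsv[...,1]>140)&(hsv[...,0]>20)&(hsv[...,0]<90); g[:180]=0;g[240:]=0;g[:,:230]=0;g[:,300:]=0
g=cv2.morphologyEx(g.astype(np.uint8),cv2.MORPH_CLOSE,np.ones((31,31)))
print('carton',rect(m,g,.022))
E
```

```text
dish [479.2 -80.9  69.7  70.7  89.6] 489
long [520.4 241.4  94.2 155.4   1.6] 1638
med [ 519.3 -235.8   98.   126.3    4.8] 1366
small [ 482.2 -400.1   98.7   82.9   81.3] 894
jar [490.6  74.7  39.9  37.9  26.9]
carton [489.1  69.7  55.4 122.9  11. ]
```

>>> play_rows([
  [0,0,0.05,0,0,0],
  [0,0,0.05,0,0,0],
  [0,0,0.05,0,0,0],
  [0,0,0.05,0,0,0],
  [0,0,0,0,0,0],
], gripper=1)

```text
clock: 0.6
tool_pos: [0.2259, 0.6376, 0.4122]
orientation: [-179.5, 0.0, -19.5]
force: [-0.6, 0.1, 0.2]
opening: 0.0877
gripper_force: 0.0
```

>>> play_rows([
  [0.024,-0.05,0,0,0,0.012],
  [0.024,-0.05,0,0,0,0.012],
  [0.024,-0.05,0,0,0,0.012],
  [0.024,-0.05,0,0,0,0.012],
  [0.024,-0.05,0,0,0,0.012],
  [0.024,-0.05,0,0,0,0.012],
  [0.024,-0.05,0,0,0,0.012],
  [0.024,-0.05,0,0,0,0.012],
  [0.024,-0.05,0,0,0,0.012],
  [0.024,-0.05,0,0,0,0.012],
])

```text
clock: 1.6
tool_pos: [0.4172, 0.2346, 0.4053]
orientation: [-180.0, 0.0, 2.2]
force: [1.6, 1.1, 0.6]
opening: 0.0879
gripper_force: 0.0
```

>>> play_rows([
  [0.024,-0.05,0,0,0,0.012],
  [0.024,-0.05,0,0,0,0.012],
  [0.024,-0.05,0,0,0,0.012],
  [0.014,-0.05,0,0,0,0.012],
  [0,0,-0.05,0,0,0],
  [0,0,-0.05,0,0,0],
  [0,0,-0.02,0,0,0],
  [0,0,0,0,0,0],
  [0,0,0,0,0,0],
])

```text
clock: 2.5
tool_pos: [0.4861, 0.0763, 0.3101]
orientation: [180.0, -0.0, 10.8]
force: [1.2, 0.1, 0.1]
opening: 0.0874
gripper_force: 0.0
```

```bash
python3 - <<'E'
from h import *
o=get_obs(); print(o['clock'],o['tool_pos'],o['orientation'],o['joint_pos'])
p,d,m=shot('wrist','w1.png'); np.savez('w1.npz',p=p,d=d,**{k:np.array(v) for k,v in m.items()})
q=p.astype(int); g=(q[...,2]>110)&(q[...,1]<70)
W=np.array(m['world_to_cam']);print(-W[:3,:3].T@W[:3,3],W[:3,:3].round(2))
print(g.sum(), rect(m,g,.139))
E
```

```text
2.5 [0.48608502 0.07634332 0.31013997] [ 1.79972511e+02 -1.88380523e-02  1.07812566e+01] [ 3.18937454e+01  7.93272191e-01 -1.56552373e+01  3.38145759e-02
 -7.35438212e+01  6.88779298e+01]
[0.5618369  0.09045874 0.44978295] [[ 0.19 -0.98  0.  ]
 [-0.94 -0.18  0.28]
 [-0.28 -0.05 -0.96]]
1978 [495.1  77.2  38.5  43.7  32.1]
```

View pics/w1.png

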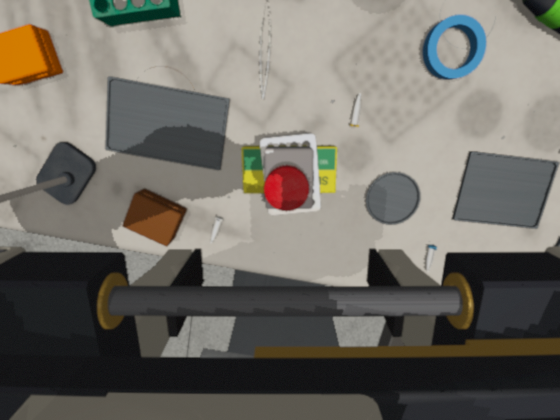

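In the wrist view the jar cap is at (286,188), standing on the box and block, with the round dish at (392,197). Refining the cap, dish and tray positions from this view.

```bash
cat >> h.py <<'E'
def load(f): return dict(np.load(f))
def circ(m,mask,z):
    c=max(cv2.findContours(mask.astype(np.uint8),0,1)[0],key=cv2.contourArea)[:,0]
    w=onplane(m,c,z)[:,:2].astype(np.float32)*1000
    (x,y),(a,b),t=cv2.fitEllipse(w); return np.round([x,y,a,b],1)
def roi(shape,u,v,w,h):
    g=np.zeros(shape,bool); g[v-h:v+h,u-w:u+w]=1; return g
E
python3 - <<'E'
from h import *
for f,(u,v),D,M in (('w1.npz',(286,188),(392,197),[(168,123,75,60,'long'),(505,190,60,45,'med')]),('top0.npz',(259,204),(314,216),[])):
    m=load(f); p,d=m['p'],m['d']; hsv=cv2.cvtColor(p,cv2.COLOR_BGR2HSV)
    g=((hsv[...,0]<10)|(hsv[...,0]>170))&(hsv[...,1]>130)&roi(d.shape,u,v,30,30)
    print('jar',circ(m,g,.136), np.nanmedian(cloud(m,d)[g],0))
    g=(p.max(2)<95)&roi(d.shape,*D,30,30); print('dish',circ(m,g,.006))
    for a in M:
        g=(p.max(2)<95)&roi(d.shape,*a[:4]); print(a[4],rect(m,g,.006))
m=load('w1.npz');P=cloud(m,m['d'])
for z0,z1 in((.05,.07),(.085,.1),(.015,.03)):
    g=(P[...,2]>z0)&(P[...,2]<z1)&roi(P.shape[:2],290,175,70,60); print(z0,g.sum(), np.nanmedian(P[g],0)[2], rect(m,g,(z0+z1)/2))
E
```

```text
jar [493.6  76.   43.2  43.8] [0.49453144 0.07622184 0.13896699]
dish [479.1 -80.   70.2  71.6]
long [5.191e+02 2.417e+02 9.340e+01 1.574e+02 2.000e-01]
med [ 495.4 -262.2   77.6  150.    45.6]
jar [491.   74.8  39.9  42.1] [0.48977606 0.07389626 0.13915491]
dish [478.9 -81.2  69.8  71. ]
0.05 1116 0.060294195875075784 [494.2  70.2  95.4  65.9  16.5]
0.085 1230 0.09409913103931111 [495.1  73.1  67.5  54.6  10.8]
0.015 1877 0.022682759699754196 [484.7 119.1  62.5  28.4  11.2]
```

>>> play_rows([
  [0.009,0,-0.03,0,0,0],
  [0,0,-0.05,0,0,0],
  [0,0,-0.05,0,0,0],
  [0,0,-0.04,0,0,0],
  [0,0,-0.03,0,0,0],
  [0,0,-0.02,0,0,0],
  [0,0,-0.01,0,0,0],
  [0,0,0,0,0,0],
  [0,0,0,0,0,0],
])

```text
clock: 3.45
tool_pos: [0.4939, 0.0769, 0.1268]
orientation: [-180.0, -0.1, 10.8]
force: [0.1, 0.0, 0.2]
opening: 0.0877
gripper_force: 0.0
```

>>> play_rows([
  [0,0,0,0,0,0],
  [0,0,0,0,0,0],
  [0,0,0,0,0,0],
  [0,0,0,0,0,0],
  [0,0,0,0,0,0],
  [0,0,0,0,0,0],
  [0,0,0,0,0,0],
  [0,0,0,0,0,0],
], gripper=-1)

```text
clock: 4.25
tool_pos: [0.493, 0.0763, 0.1256]
orientation: [180.0, 0.0, 10.8]
force: [-0.4, -0.3, 1.0]
opening: 0.0446
gripper_force: 30.0
```

>>> play_rows([
  [0,0,0.015,0,0,0],
  [0,0,0.03,0,0,0],
  [0,0,0.03,0,0,0],
  [-0.005,-0.026,0,0,0,0],
  [-0.005,-0.04,0,0,0,0],
  [-0.005,-0.05,0,0,0,0],
  [-0.0025,-0.05,0,0,0,0],
  [0,-0.03,0,0,0,0],
  [0,0,-0.03,0,0,0],
  [0,0,-0.05,0,0,0],
])

```text
clock: 5.25
tool_pos: [0.4812, -0.081, 0.1239]
orientation: [180.0, -0.4, 10.7]
force: [1.7, 1.2, -2.1]
opening: 0.0449
gripper_force: 30.0
```

>>> play_rows([
  [0,0,-0.05,0,0,0],
  [0,0,-0.03,0,0,0],
  [0,0,-0.017,0,0,0],
  [0,0,-0.005,0,0,0],
  [0,0,0,0,0,0],
])

```text
clock: 5.75
tool_pos: [0.479, -0.0804, 0.0401]
orientation: [180.0, 0.0, 10.8]
force: [0.5, 0.0, -0.9]
opening: 0.0449
gripper_force: 30.0
```

>>> play_rows([
  [0,0,-0.004,0,0,0],
  [0,0,-0.002,0,0,0],
  [0,0,0,0,0,0],
])

```text
clock: 6.05
tool_pos: [0.4793, -0.0803, 0.0356]
orientation: [-180.0, -0.1, 10.8]
force: [-0.6, -0.6, -0.4]
opening: 0.045
gripper_force: 30.0
```

>>> play_rows([
  [0,0,-0.001,0,0,0],
  [0,0,0,0,0,0],
])

```text
clock: 6.25
tool_pos: [0.4792, -0.0804, 0.0346]
orientation: [180.0, -0.0, 10.8]
force: [-0.6, 0.0, 0.6]
opening: 0.045
gripper_force: 30.0
```

>>> play_rows([
  [0,0,0,0,0,0],
  [0,0,0,0,0,0],
  [0,0,0,0,0,0],
  [0,0,0,0,0,0],
  [0,0,0,0,0,0],
  [0,0,0.03,0,0,0],
  [0,0,0.05,0,0,0],
  [0,0,0.05,0,0,0],
  [0,0,0.05,0,0,0],
], gripper=1)

```text
clock: 7.15
tool_pos: [0.4786, -0.0805, 0.1799]
orientation: [180.0, 0.0, 10.8]
force: [1.1, 0.6, 0.3]
opening: 0.0874
gripper_force: 0.0
```

>>> play_rows([
  [0,0.02,0.04,0,0,0],
  [0,0.04,0.04,0,0,0],
  [0.005,0.045,0.04,0,0,0],
  [0.005,0.045,0.04,0,0,0],
  [0,0.038,0.003,0,0,0],
  [0,0,0,0,0,0],
  [0,0,0,0,0,0],
])

```text
clock: 7.85
tool_pos: [0.4866, 0.0705, 0.3085]
orientation: [-180.0, 0.0, 10.9]
force: [-0.3, 0.5, 0.6]
opening: 0.0877
gripper_force: 0.0
```

```bash
cat > look.py <<'E'
from h import *
import sys
f=sys.argv[1]; o=get_obs(); print(o['clock'],o['tool_pos'].round(4),o['orientation'].round(1))
p,d,m=shot('wrist',f+'.png'); np.savez(f+'.npz',p=p,d=d,**{k:np.array(v) for k,v in m.items()})
P=cloud(m,d)
def level(z,x0,x1,y0,y1,e=.006):
    g=(abs(P[...,2]-z)<e)&(P[...,0]>x0)&(P[...,0]<x1)&(P[...,1]>y0)&(P[...,1]<y1)
    g=cv2.morphologyEx(g.astype(np.uint8),cv2.MORPH_OPEN,np.ones((3,3)))
    print(z,g.sum(),np.nanmedian(P[g>0],0).round(4) if g.any() else '', rect(m,g,z) if g.any() else '')
for a in sys.argv[2:]: level(*map(float,a.split(',')))
E
python3 look.py w2 .094,.4,.6,0,.14 .06,.4,.6,0,.14 .022,.4,.6,-.02,.16 .048,.42,.54,-.14,-.02
```

```text
7.85 [0.4866 0.0705 0.3085] [-180.     0.    10.9]
0.094 2948 [0.4961 0.0736 0.0942] [495.   73.4  67.   53.6  10.9]
0.06 1065 [0.5223 0.0613 0.0603] [494.1  70.1  94.9  65.8  16.6]
0.022 1857 [0.4952 0.1038 0.0227] [484.6 119.5  61.   27.7  11.3]
0.048 960 [ 0.4807 -0.0797  0.048 ] [479.9 -79.7  43.8  45.5  11. ]
```

View pics/w2.png

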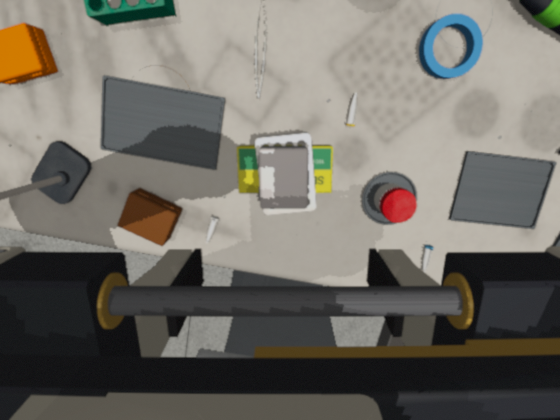

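The jar stands in the round dish with its cap at (398,205), and the box is now on top at (288,178). Gripping the box.

>>> play_rows([
  [0.0105,0.0036,-0.03,0,0,0],
  [0,0,-0.05,0,0,0],
  [0,0,-0.05,0,0,0],
  [0,0,-0.05,0,0,0],
  [0,0,-0.045,0,0,0],
  [0,0,-0.03,0,0,0],
  [0,0,-0.016,0,0,0],
  [0,0,-0.007,0,0,0],
  [0,0,0,0,0,0],
  [0,0,0,0,0,0],
])

```text
clock: 8.9
tool_pos: [0.4958, 0.0725, 0.0869]
orientation: [-180.0, -0.0, 10.7]
force: [-0.1, 0.1, -0.1]
opening: 0.0875
gripper_force: 0.0
```

>>> play_rows([
  [0,0,0,0,0,0],
  [0,0,0,0,0,0],
  [0,0,0,0,0,0],
  [0,0,0,0,0,0],
  [0,0,0,0,0,0],
  [0,0,0,0,0,0],
  [0,0,0,0,0,0],
], gripper=-1)

```text
clock: 9.6
tool_pos: [0.4954, 0.073, 0.0866]
orientation: [-180.0, -0.0, 10.8]
force: [-0.2, 0.2, 3.0]
opening: 0.0539
gripper_force: 30.0
```

>>> play_rows([
  [0,0,0.015,0,0,0],
  [0,0,0.04,0,0,0],
  [0,0,0.05,0,0,0],
  [0,0,0.05,0,0,0],
  [0,0,0.04,0,0,-0.01],
  [0,-0.02,0,0,0,-0.02],
  [0,-0.04,0,0,0,-0.04],
  [0,-0.04,0,0,0,-0.04],
  [0,-0.04,0,0,0,-0.04],
  [0,-0.04,0,0,0,-0.04],
])

```text
clock: 10.6
tool_pos: [0.495, -0.0724, 0.2432]
orientation: [-180.0, -0.0, -23.7]
force: [0.6, 0.3, 0.5]
opening: 0.0537
gripper_force: 30.0
```

>>> play_rows([
  [0,-0.04,0,0,0,-0.04],
  [0,-0.04,0,0,0,-0.04],
  [-0.002,-0.04,0,0,0,-0.04],
  [-0.002,-0.04,0,0,0,-0.04],
  [-0.002,-0.04,0,0,0,-0.04],
  [-0.002,-0.04,0,0,0,-0.04],
  [-0.002,-0.04,0,0,0,-0.04],
  [0,0,0,0,0,-0.04],
  [0,0,0,0,0,-0.04],
  [0,0,0,0,0,0],
])

```text
clock: 11.6
tool_pos: [0.4869, -0.2955, 0.2427]
orientation: [180.0, 0.0, -88.4]
force: [-0.9, -0.2, -0.5]
opening: 0.0536
gripper_force: 30.0
```

```bash
python3 look.py w3; python3 -c "
from plant import *;print(get_obs()['joint_pos'].round(1))"
```

```text
11.6 [ 0.4869 -0.2955  0.2427] [180.    0.  -88.4]
[-11.5  10.8 -13.1  -0.  -66.1  13.4]
```

View pics/w3.png

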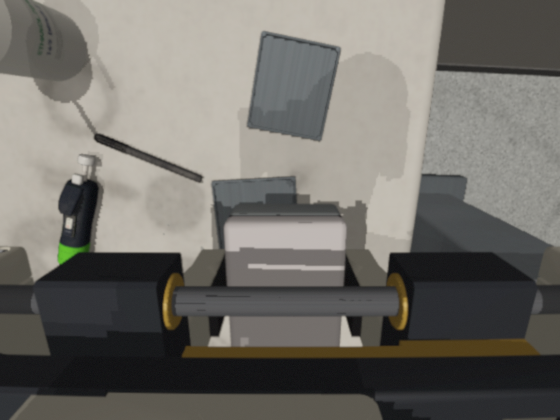

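The small tray is fully in view at (294,87), with its long side tilted about 12° in the picture. The held box is at (285,280).

```bash
python3 - <<'E'
from h import *
m=load('w3.npz');p=m['p'];q=p.astype(int)
for dz in (0,4):
    g=(q[...,0]-q[...,2]>dz)&(q.max(2)<110)&roi(p.shape[:2],294,87,70,75)
    g=cv2.morphologyEx(g.astype(np.uint8),cv2.MORPH_OPEN,np.ones((5,5)))
    print(g.sum(),rect(m,g,.007))
E
```

```text
2681 [ 484.3 -388.4   72.8   83.7   81.1]
2104 [ 473.3 -384.8   67.1   56.2   80.4]
```

```bash
python3 - <<'E'
from h import *
m=load('w3.npz');p=m['p']
for u,v in((294,87),(270,60),(325,60),(275,120),(310,125),(360,100),(230,90),(350,75)): print(u,v,p[v,u])
for t in(95,105,115):
    g=(p.max(2)<t)&roi(p.shape[:2],294,87,55,65)
    g=cv2.morphologyEx(g.astype(np.uint8),cv2.MORPH_OPEN,np.ones((5,5)))
    print(t,g.sum(),rect(m,g,.007))
E
```

```text
294 87 [118 116 111]
270 60 [117 116 112]
325 60 [115 114 109]
275 120 [102 100  96]
310 125 [100  99  94]
360 100 [160 170 175]
230 90 [177 187 192]
350 75 [157 167 173]Traceback (most recent call last):
  File "<stdin>", line 7, in <module>
  File "h.py", line 21, in rect
    c=cv2.findContours(mask.astype(np.uint8),0,1)[0]; c=max(c,key=cv2.contourArea)[:,0]
                                                        ~~~^^^^^^^^^^^^^^^^^^^^^^^
ValueError: max() iterable argument is empty
```

```bash
python3 - <<'E'
from h import *
m=load('w3.npz');p=m['p']
for t in(130,140):
    g=(p.max(2)<t)&roi(p.shape[:2],294,87,60,70)
    g=cv2.morphologyEx(g.astype(np.uint8),cv2.MORPH_OPEN,np.ones((5,5)))
    print(t,g.sum(),rect(m,g,.007))
E
```

```text
130 7640 [ 482.3 -400.2  100.3   85.4   80.8]
140 7704 [ 482.2 -400.4  100.7   85.8   80.8]
```

>>> play_rows([
  [-0.002,-0.03,0,0,0,-0.02],
  [-0.002,-0.045,0,0,0,-0.02],
  [-0.0018,-0.04,-0.01,0,0,-0.0194],
  [0,-0.016,-0.03,0,0,0],
  [0,0,-0.05,0,0,0],
  [0,0,-0.05,0,0,0],
  [0,0,-0.05,0,0,0],
  [0,0,-0.04,0,0,0],
  [0,0,0,0,0,0],
  [0,0,0,0,0,0],
])

```text
clock: 12.65
tool_pos: [0.4831, -0.4, 0.059]
orientation: [180.0, -0.0, -98.7]
force: [0.2, -0.5, -0.2]
opening: 0.054
gripper_force: 30.0
```

>>> play_rows([
  [-0.001,0,-0.02,0,0,-0.002],
  [0,0,-0.01,0,0,0],
  [0,0,-0.005,0,0,0],
  [0,0,-0.001,0,0,0],
  [0,0,0,0,0,0],
])

```text
clock: 13.15
tool_pos: [0.4824, -0.4001, 0.0304]
orientation: [-179.9, -0.0, -99.3]
force: [0.0, -0.3, -0.3]
opening: 0.0538
gripper_force: 30.0
```

>>> play_rows([
  [0,0,-0.001,0,0,0],
  [0,0,0,0,0,0],
])

```text
clock: 13.35
tool_pos: [0.4824, -0.4002, 0.0296]
orientation: [-179.9, -0.0, -99.3]
force: [-1.0, 0.1, 2.5]
opening: 0.0541
gripper_force: 30.0
```

>>> play_rows([
  [0,0,0,0,0,0],
  [0,0,0,0,0,0],
  [0,0,0,0,0,0],
  [0,0,0,0,0,0],
  [0,0,0,0,0,0],
  [0,0,0.02,0,0,0],
  [0,0,0.05,0,0,0],
  [0,0,0.05,0,0,0],
  [0,0,0.05,0,0,0],
  [0,0,0.05,0,0,0],
], gripper=1)

```text
clock: 14.35
tool_pos: [0.4817, -0.3998, 0.2065]
orientation: [180.0, 0.0, -99.3]
force: [0.5, -0.7, -0.7]
opening: 0.0875
gripper_force: 0.0
```

>>> play_rows([
  [0,0.02,0.05,0,0,0.02],
  [0,0.04,0.05,0,0,0.04],
  [0,0.04,0.03,0,0,0.04],
  [0,0.04,0,0,0,0.04],
  [0,0.04,0,0,0,0.04],
  [0,0.04,0,0,0,0.04],
  [0,0.04,0,0,0,0.04],
  [0,0.04,0,0,0,0.04],
  [0,0.04,0,0,0,0.04],
  [0,0.04,0,0,0,0.04],
])

```text
clock: 15.35
tool_pos: [0.4816, -0.0955, 0.3079]
orientation: [-180.0, -0.0, -30.6]
force: [0.1, 0.9, -0.2]
opening: 0.0877
gripper_force: 0.0
```

>>> play_rows([
  [0,0.04,0,0,0,0.04],
  [0,0.04,0,0,0,0.04],
  [0,0.04,0,0,0,0.04],
  [0,0.04,0,0,0,0.04],
  [0,0.03,0,0,0,0.04],
  [0,0.016,0,0,0,0.04],
  [0,0,0,0,0,0.025],
  [0,0,0,0,0,0],
  [0,0,0,0,0,0],
])

```text
clock: 16.25
tool_pos: [0.4818, 0.068, 0.3078]
orientation: [-180.0, 0.0, 16.7]
force: [0.0, 0.6, -0.6]
opening: 0.0877
gripper_force: 0.0
```

```bash
python3 look.py w4 .06,.4,.6,0,.14 .022,.4,.6,-.02,.16 .048,.42,.54,-.14,-.02
```

```text
16.25 [0.4818 0.068  0.3078] [-180.     0.    16.7]
0.06 3107 [0.4962 0.0708 0.0603] [494.3  70.3  93.8  65.9  16.7]
0.022 2167 [0.4958 0.088  0.0227] [484.5 119.2  63.5  29.3  14.3]
0.048 939 [ 0.4806 -0.0795  0.0479] [480.1 -79.8  44.7  44.   21.3]
```

View pics/w4.png

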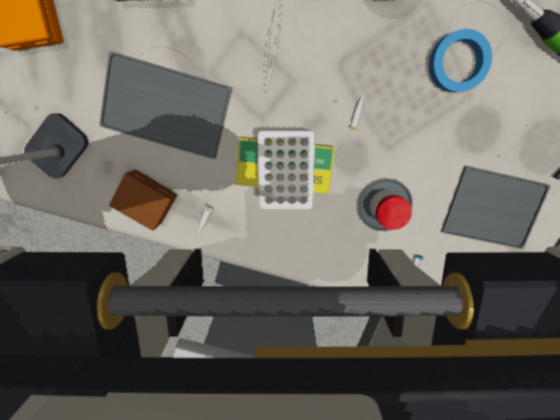

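The block lies bare on the carton at (286,170), aligned with the gripper.

>>> play_rows([
  [0.0156,0.0029,-0.03,0,0,0],
  [0,0,-0.05,0,0,0],
  [0,0,-0.05,0,0,0],
  [0,0,-0.05,0,0,0],
  [0,0,-0.05,0,0,0],
  [0,0,-0.04,0,0,0],
  [0,0,-0.03,0,0,0],
  [0,0,-0.016,0,0,0],
  [0,0,-0.008,0,0,0],
  [0,0,0,0,0,0],
])

```text
clock: 17.3
tool_pos: [0.4942, 0.07, 0.048]
orientation: [180.0, 0.1, 16.7]
force: [-0.2, -0.7, -0.4]
opening: 0.0877
gripper_force: 0.0
```

>>> play_rows([
  [0,0,0,0,0,0],
  [0,0,0,0,0,0],
  [0,0,0,0,0,0],
  [0,0,0,0,0,0],
  [0,0,0,0,0,0],
  [0,0,0,0,0,0],
], gripper=-1)

```text
clock: 17.9
tool_pos: [0.4948, 0.0707, 0.0493]
orientation: [-180.0, -0.1, 16.8]
force: [-2.1, -1.1, 6.9]
opening: 0.0655
gripper_force: 30.0
```

>>> play_rows([
  [0,0,0.01,0,0,0],
  [0,0,0.03,0,0,0],
  [0,0,0.05,0,0,0],
  [0,0,0.05,0,0,0],
  [0,0,0.05,0,0,-0.01],
  [0,-0.01,0.05,0,0,-0.02],
  [0,-0.02,0.01,0,0,-0.04],
  [0,-0.02,0,0,0,-0.04],
  [0,-0.02,0,0,0,-0.04],
  [0,-0.02,0,0,0,-0.04],
])

```text
clock: 18.9
tool_pos: [0.4935, -0.0023, 0.2485]
orientation: [180.0, 0.1, -17.7]
force: [-0.4, 0.2, -4.6]
opening: 0.0658
gripper_force: 30.0
```

>>> play_rows([
  [0.002,-0.02,0,0,0,-0.04],
  [0.002,-0.02,0,0,0,-0.04],
  [0.002,-0.02,0,0,0,-0.04],
  [0.002,-0.02,0,0,0,-0.04],
  [0.002,-0.02,0,0,0,-0.04],
  [0.002,-0.02,0,0,0,-0.04],
  [0.002,-0.02,0,0,0,-0.04],
  [0,-0.01,0,0,0,-0.04],
  [0,0,0,0,0,-0.04],
  [0,0,0,0,0,0],
])

```text
clock: 19.9
tool_pos: [0.5048, -0.1218, 0.2482]
orientation: [179.9, 0.0, -82.3]
force: [0.0, 0.4, -4.4]
opening: 0.0657
gripper_force: 30.0
```

```bash
python3 look.py w5 .037,.4,.55,-.5,-.3
```

```text
19.9 [ 0.5048 -0.1218  0.2482] [179.9   0.  -82.3]
0.037 0
```

View pics/w5.png

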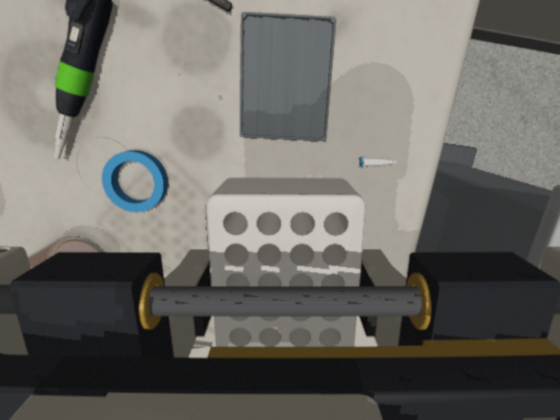

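The medium tray is fully visible at (287,78), and the block is held square in the jaws.

```bash
python3 - <<'E'
from h import *
m=load('w5.npz');p=m['p']
for t in(130,140):
    g=(p.max(2)<t)&roi(p.shape[:2],287,78,60,75)
    g=cv2.morphologyEx(g.astype(np.uint8),cv2.MORPH_OPEN,np.ones((5,5)))
    print(t,g.sum(),rect(m,g,.007))
E
```

```text
130 11485 [ 519.3 -234.8   99.9  129.3    4.9]
140 11575 [ 519.2 -234.9  100.4  129.6    5. ]
```

>>> play_rows([
  [0.006,-0.03,0,0,0,-0.0056],
  [0.006,-0.045,0,0,0,-0.005],
  [0.006,-0.045,0,0,0,-0.005],
  [0,-0.0214,-0.02,0,0,0],
  [0,0,-0.05,0,0,0],
  [0,0,-0.05,0,0,0],
  [0,0,-0.05,0,0,0],
  [0,0,-0.04,0,0,0],
  [0,0,-0.025,0,0,0],
  [0,0,0,0,0,0],
])

```text
clock: 20.95
tool_pos: [0.5176, -0.234, 0.0575]
orientation: [179.6, 0.1, -84.8]
force: [-0.2, 1.5, -4.0]
opening: 0.0656
gripper_force: 30.0
```

>>> play_rows([
  [0,0,-0.015,0,0,0],
  [0,0,-0.01,0,0,0],
  [0,0,-0.006,0,0,0],
  [0,0,0,0,0,0],
])

```text
clock: 21.35
tool_pos: [0.5199, -0.2346, 0.0356]
orientation: [180.0, 0.0, -85.0]
force: [-0.7, 0.1, -4.6]
opening: 0.0659
gripper_force: 30.0
```

>>> play_rows([
  [0,0,-0.004,0,0,0],
  [0,0,-0.002,0,0,0],
  [0,0,0,0,0,0],
])

```text
clock: 21.65
tool_pos: [0.52, -0.2347, 0.031]
orientation: [-180.0, -0.0, -85.0]
force: [0.1, 0.3, -4.2]
opening: 0.066
gripper_force: 30.0
```

>>> play_rows([
  [0,0,-0.001,0,0,0],
  [0,0,0,0,0,0],
])

```text
clock: 21.85
tool_pos: [0.5202, -0.2348, 0.0304]
orientation: [-180.0, -0.0, -85.0]
force: [0.1, 0.3, -4.7]
opening: 0.0657
gripper_force: 30.0
```

>>> play_rows([
  [0,0,-0.001,0,0,0],
  [0,0,-0.001,0,0,0],
  [0,0,0,0,0,0],
])

```text
clock: 22.15
tool_pos: [0.5202, -0.2347, 0.0303]
orientation: [-180.0, -0.0, -85.0]
force: [-5.9, 3.5, 13.5]
opening: 0.0657
gripper_force: 30.0
```

>>> play_rows([
  [0,0,0,0,0,0],
  [0,0,0,0,0,0],
  [0,0,0,0,0,0],
  [0,0,0,0,0,0],
  [0,0,0,0,0,0],
  [0,0,0.02,0,0,0],
  [0,0,0.05,0,0,0],
  [0,0,0.05,0,0,0],
  [0,0,0.05,0,0,0],
  [0,0,0.05,0,0,0],
], gripper=1)

```text
clock: 23.15
tool_pos: [0.5197, -0.2347, 0.2062]
orientation: [180.0, -0.0, -85.0]
force: [2.1, -0.5, -0.3]
opening: 0.0874
gripper_force: 0.0
```

>>> play_rows([
  [0,0.02,0.04,0,0,0],
  [-0.005,0.04,0.04,0,0,0],
  [-0.005,0.045,0.04,0,0,0.007],
  [-0.005,0.05,0.01,0,0,0.007],
  [-0.005,0.05,0,0,0,0.007],
  [-0.005,0.05,0,0,0,0.007],
  [-0.005,0.05,0,0,0,0.007],
  [-0.005,0.045,0,0,0,0],
  [-0.004,0.03,0,0,0,0],
  [0,0.014,0,0,0,0],
])

```text
clock: 24.15
tool_pos: [0.4884, 0.0823, 0.3086]
orientation: [-180.0, 0.0, -78.6]
force: [0.4, -0.3, 0.1]
opening: 0.0877
gripper_force: 0.0
```

>>> play_rows([
  [0,0,0,0,0,0],
  [0,0,0,0,0,0],
])

```text
clock: 24.35
tool_pos: [0.4888, 0.0801, 0.3085]
orientation: [180.0, -0.0, -78.7]
force: [-0.4, -0.5, -0.4]
opening: 0.0875
gripper_force: 0.0
```

```bash
python3 look.py w6 .022,.4,.6,-.02,.16 .048,.42,.54,-.14,-.02 .041,.44,.6,-.3,-.16; python3 look.py w6b .022,.4,.6,-.02,.16
```

```text
24.35 [0.4888 0.0801 0.3085] [180.   -0.  -78.7]
0.022 4489 [0.4943 0.0672 0.0227] [493.8  71.   62.2 124.1  11.1]
0.048 1372 [ 0.4796 -0.0809  0.0481] [479.5 -80.7  43.7  44.2  12.1]
0.041 0  
24.4 [0.4889 0.0798 0.3085] [180.   -0.  -78.7]
0.022 4484 [0.4943 0.0669 0.0227] [493.9  70.7  62.2 124.   11.1]
```

View pics/w6.png

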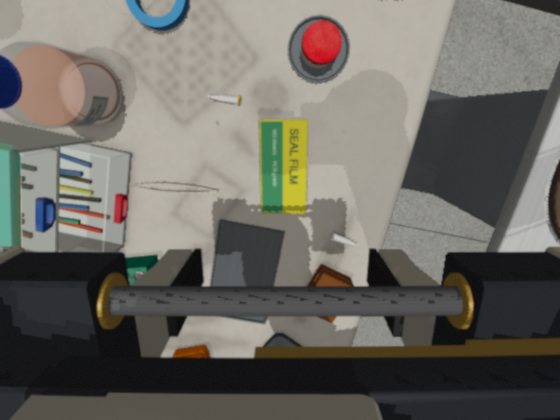

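The bare carton is at (284,166), parallel to the jaws, and the jar stands upright in its dish at (320,47).

>>> play_rows([
  [0.006,-0.0115,-0.03,0,0,0],
  [0,0,-0.05,0,0,0],
  [0,0,-0.05,0,0,0],
  [0,0,-0.05,0,0,0],
  [0,0,-0.05,0,0,0],
  [0,0,-0.05,0,0,0],
  [0,0,-0.03,0,0,0],
  [0,0,-0.02,0,0,0],
  [0,0,-0.01,0,0,0],
  [0,0,0,0,0,0],
])

```text
clock: 25.45
tool_pos: [0.4933, 0.0704, 0.0358]
orientation: [179.9, -0.0, -78.8]
force: [0.3, 0.1, -0.2]
opening: 0.087
gripper_force: 0.0
```

>>> play_rows([
  [0,0,-0.01,0,0,0],
  [0,0,-0.005,0,0,0],
  [0,0,0,0,0,0],
])

```text
clock: 25.75
tool_pos: [0.4936, 0.0712, 0.0246]
orientation: [-180.0, 0.0, -78.7]
force: [-0.8, 0.0, -0.1]
opening: 0.0876
gripper_force: 0.0
```

>>> play_rows([
  [0,0,0.002,0,0,0],
  [0,0,0,0,0,0],
])

```text
clock: 25.95
tool_pos: [0.494, 0.0715, 0.0268]
orientation: [-179.9, 0.0, -78.7]
force: [-0.7, 0.7, 1.0]
opening: 0.0876
gripper_force: 0.0
```

>>> play_rows([
  [0,0,0,0,0,0],
  [0,0,0,0,0,0],
  [0,0,0,0,0,0],
  [0,0,0,0,0,0],
  [0,0,0,0,0,0],
  [0,0,0,0,0,0],
  [0,0,0,0,0,0],
], gripper=-1)

```text
clock: 26.65
tool_pos: [0.4936, 0.0713, 0.0262]
orientation: [180.0, -0.0, -78.7]
force: [-0.3, 0.9, 1.3]
opening: 0.0621
gripper_force: 30.0
```

```bash
python3 - <<'E'
from h import *
for f,(u,v) in (('w1.npz',(168,123)),('w2.npz',(163,122)),('w4.npz',(165,104))):
  m=load(f);p=m['p']
  for t in(90,110):
    g=(p.max(2)<t)&roi(p.shape[:2],u,v,80,60)
    g=cv2.morphologyEx(g.astype(np.uint8),cv2.MORPH_OPEN,np.ones((5,5)))
    print(t,g.sum(),rect(m,g,.007))
E
```

```text
90 3083 [4.990e+02 2.283e+02 5.210e+01 1.309e+02 3.000e-01]
110 8962 [5.196e+02 2.412e+02 9.580e+01 1.585e+02 4.000e-01]
90 3050 [4.993e+02 2.270e+02 5.300e+01 1.287e+02 3.000e-01]
110 9007 [5.196e+02 2.411e+02 9.590e+01 1.586e+02 4.000e-01]
90 2519 [4.969e+02 2.208e+02 4.790e+01 1.160e+02 4.000e-01]
110 9286 [5.198e+02 2.413e+02 9.570e+01 1.586e+02 3.000e-01]
```

```bash
python3 - <<'E'
from h import *
m=load('scene0.npz');P=cloud(m,m['d'])
for u,v in((135,150),(140,180),(85,110),(97,200),(110,165),(160,165),(200,90),(250,85),(350,40),(380,60),(440,150),(400,15)): print(u,v,P[v,u].round(3))
m=load('top0.npz');T=cloud(m,m['d'])
g=(T[...,2]>.03)&(T[...,0]>.3)&(T[...,0]<.56)&(T[...,1]>.28)&(T[...,1]<.48)
Q=T[g]
for a,b in((.03,.1),(.1,.2),(.2,.26),(.26,.35)):
    q=Q[(Q[:,2]>a)&(Q[:,2]<b)]; print(a,len(q),q.min(0).round(3) if len(q) else'',q.max(0).round(3) if len(q) else '')
print(get_obs()['joint_pos'].round(1))
p,d,m2=shot('scene','s2.png'); np.savez('s2.npz',p=p,d=d,**{k:np.array(v) for k,v in m2.items()})
E
```

```text
135 150 [-0.037  0.653  0.614]
140 180 [-0.037  0.651  0.569]
85 110 [0.08  0.678 0.639]
97 200 [0.181 0.656 0.432]
110 165 [-0.034  0.687  0.601]
160 165 [-0.037  0.62   0.583]
200 90 [-0.012  0.54   0.667]
250 85 [-0.03   0.468  0.666]
350 40 [-0.031  0.278  0.708]
380 60 [-0.074  0.25   0.682]
440 150 [-0.17   0.183  0.545]
400 15 [-0.128  0.277  0.766]
0.03 146 [0.38 0.28 0.03] [0.56  0.451 0.1  ]
0.1 66 [0.422 0.361 0.105] [0.47  0.426 0.2  ]
0.2 71 [0.422 0.361 0.201] [0.471 0.429 0.249]
0.26 620 [0.412 0.35  0.264] [0.48  0.439 0.328]
[ 30.8  19.2 -36.3  -0.  -34.6 -19.5]
```

View pics/s2.png

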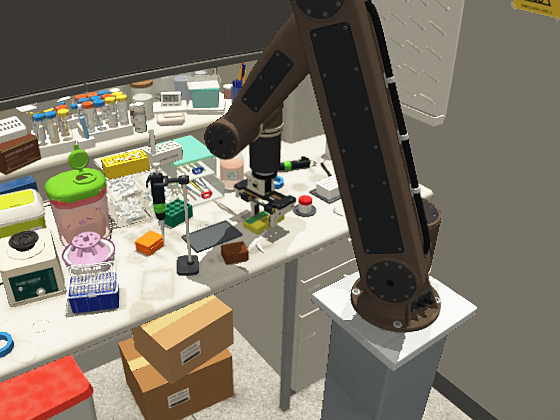

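The carton is in the jaws at (255,225). The wrist's elbow ball at (222,140) sticks out to the tool's left, towards the pipette stand at (165,190). I check its clearance before going there.

```bash
python3 - <<'E'
from h import *
m=load('s2.npz');P=cloud(m,m['d']);p=m['p']
o=get_obs(); t=o['tool_pos']; j=np.radians(o['joint_pos'][0]); L=np.array([-np.sin(j),np.cos(j)]); F=np.array([np.cos(j),np.sin(j)])
# points belonging to arm near ball: brown/dark, close range
D=P-t; lat=D[...,:2]@L; fw=D[...,:2]@F
g=(P[...,2]>.2)&(lat>-.1)&(lat<.4)&(fw<.12)&(fw>-.5)
for u,v in((222,140),(222,155),(210,140),(235,152),(225,158),(265,100),(265,130),(268,165)): print(u,v,'lat %.3f fw %.3f dz %.3f'%(lat[v,u],fw[v,u],D[v,u,2]))
for a in np.arange(-.06,.30,.02):
    k=g&(lat>a)&(lat<=a+.02)
    if k.sum()>5: print('lat %.2f n %d minz(rel) %.3f fw %.3f..%.3f'%(a,k.sum(),np.percentile(D[...,2][k],2),fw[k].min(),fw[k].max()))
# stand points in scene
for f in('scene0.npz','s2.npz'):
  m=load(f);Q=cloud(m,m['d'])
  for u,v in((158,180),(158,175),(187,180),(175,178),(189,240),(160,215),(155,200)): print(f,u,v,Q[v,u].round(3))
E
```

```text
222 140 lat 0.264 fw -0.006 dz 0.366
222 155 lat 0.259 fw -0.002 dz 0.324
210 140 lat 0.261 fw 0.028 dz 0.358
235 152 lat 0.258 fw -0.037 dz 0.338
225 158 lat 0.255 fw -0.008 dz 0.315
265 100 lat 0.244 fw -0.107 dz 0.475
265 130 lat 0.051 fw -0.023 dz 0.312
268 165 lat 0.038 fw -0.028 dz 0.200
lat -0.02 n 77 minz(rel) 0.179 fw -0.052..-0.044
lat 0.00 n 264 minz(rel) 0.180 fw -0.054..-0.038
lat 0.02 n 547 minz(rel) 0.176 fw -0.049..0.034
lat 0.04 n 585 minz(rel) 0.177 fw -0.049..0.025
lat 0.06 n 28 minz(rel) 0.335 fw -0.049..-0.040
lat 0.08 n 36 minz(rel) 0.226 fw -0.492..-0.037
lat 0.10 n 24 minz(rel) 0.339 fw -0.049..-0.040
lat 0.12 n 35 minz(rel) 0.250 fw -0.497..-0.031
lat 0.14 n 73 minz(rel) 0.250 fw -0.500..-0.030
lat 0.16 n 59 minz(rel) 0.252 fw -0.500..-0.041
lat 0.18 n 102 minz(rel) 0.252 fw -0.500..0.026
lat 0.20 n 303 minz(rel) 0.255 fw -0.500..0.027
lat 0.22 n 2380 minz(rel) 0.366 fw -0.499..0.026
lat 0.24 n 2568 minz(rel) 0.326 fw -0.194..0.047
lat 0.26 n 660 minz(rel) 0.320 fw -0.334..0.100
lat 0.28 n 141 minz(rel) 0.177 fw 0.077..0.119
scene0.npz 158 180 [0.443 0.429 0.284]
scene0.npz 158 175 [-0.034  0.623  0.567]
scene0.npz 187 180 [0.413 0.364 0.278]
scene0.npz 175 178 [0.436 0.386 0.28 ]
scene0.npz 189 240 [0.416 0.37  0.096]
scene0.npz 160 215 [0.443 0.433 0.183]
scene0.npz 155 200 [0.449 0.44  0.227]
s2.npz 158 180 [0.441 0.43  0.286]
s2.npz 158 175 [0.446 0.426 0.296]
s2.npz 187 180 [0.411 0.365 0.279]
s2.npz 175 178 [0.436 0.386 0.28 ]
s2.npz 189 240 [0.422 0.367 0.092]
s2.npz 160 215 [0.445 0.432 0.182]
s2.npz 155 200 [0.451 0.439 0.226]
```

```bash
python3 - <<'E'
from h import *
j=np.radians(44.4); L=np.array([-np.sin(j),np.cos(j)]); F=np.array([np.cos(j),np.sin(j)])
for f in('top0.npz','w1.npz','w2.npz','s2.npz'):
    m=load(f);T=cloud(m,m['d'])
    g=(T[...,2]>.22)&(T[...,2]<.36)&(T[...,0]>.37)&(T[...,0]<.52)&(T[...,1]>.32)&(T[...,1]<.48)
    Q=T[g]
    if not len(Q): continue
    D=Q[:,:2]-[.5196,.241]; lat=D@L; fw=D@F
    for a in np.arange(-.06,.14,.02):
        k=(fw>a)&(fw<=a+.02)
        if k.sum()>2: print(f,'fw %.2f n %d lat %.3f..%.3f zmax %.3f'%(a,k.sum(),lat[k].min(),lat[k].max(),np.percentile(Q[k,2],97)))
m=load('s2.npz');P=cloud(m,m['d']);o=get_obs();t=o['tool_pos'];j=np.radians(o['joint_pos'][0])
D=P-t; lat=D[...,:2]@[-np.sin(j),np.cos(j)]; fw=D[...,:2]@[np.cos(j),np.sin(j)]
k=roi(lat.shape,222,140,25,30)&(lat>.05)&(lat<.3)&(abs(fw)<.12); print('ball dz min',np.percentile(D[...,2][k],[0,1,5]),'fw',fw[k].min(),fw[k].max())
E
```

```text
top0.npz fw 0.00 n 104 lat 0.140..0.165 zmax 0.291
top0.npz fw 0.02 n 94 lat 0.133..0.169 zmax 0.292
top0.npz fw 0.04 n 82 lat 0.154..0.190 zmax 0.282
top0.npz fw 0.06 n 256 lat 0.147..0.197 zmax 0.325
top0.npz fw 0.08 n 120 lat 0.153..0.196 zmax 0.326
top0.npz fw 0.10 n 3 lat 0.170..0.173 zmax 0.292
s2.npz fw 0.00 n 81 lat 0.147..0.170 zmax 0.288
s2.npz fw 0.02 n 83 lat 0.138..0.174 zmax 0.289
s2.npz fw 0.04 n 59 lat 0.159..0.196 zmax 0.281
s2.npz fw 0.06 n 226 lat 0.151..0.200 zmax 0.322
s2.npz fw 0.08 n 229 lat 0.169..0.201 zmax 0.324
s2.npz fw 0.10 n 25 lat 0.177..0.196 zmax 0.291
ball dz min [0.3107264  0.31599532 0.32579038] fw -0.058369118405986596 0.04745606671974804
```

Clearance is about 5 cm (ball bottom at 0.34 m against 0.29 m for the stand beneath it, and the taller pipette lies ahead of it). I carry the carton over high and descend vertically.

>>> play_rows([
  [0,0,0.015,0,0,0],
  [0,0,0.04,0,0,0],
  [0,0,0.05,0,0,0],
  [0.004,0.02,0.01,0,0,-0.01],
  [0.007,0.04,0,0,0,-0.012],
  [0.007,0.045,0,0,0,-0.012],
  [0.007,0.045,0,0,0,-0.012],
  [0.007,0.04,0,0,0,-0.0134],
  [0,0.023,0,0,0,0],
  [0,0,0,0,0,0],
])

```text
clock: 27.7
tool_pos: [0.5191, 0.2437, 0.1177]
orientation: [180.0, -0.0, -89.2]
force: [0.3, -0.5, -1.3]
opening: 0.0616
gripper_force: 30.0
```

>>> play_rows([
  [0,0,0,0,0,0],
])

```text
clock: 27.8
tool_pos: [0.5186, 0.2414, 0.1176]
orientation: [179.9, -0.0, -89.3]
force: [-0.0, -1.7, -1.6]
opening: 0.062
gripper_force: 30.0
```

>>> play_rows([
  [0.0013,0,-0.03,0,0,-0.0015],
  [0,0,-0.035,0,0,0],
  [0,0,-0.02,0,0,0],
  [0,0,-0.01,0,0,0],
  [0,0,-0.006,0,0,0],
  [0,0,0,0,0,0],
  [0,0,0,0,0,0],
])

```text
clock: 28.5
tool_pos: [0.5207, 0.2418, 0.0382]
orientation: [-179.9, 0.0, -89.7]
force: [0.3, 0.8, -0.7]
opening: 0.0622
gripper_force: 30.0
```

>>> play_rows([
  [0,0,-0.006,0,0,0],
  [0,0,-0.004,0,0,0],
  [0,0,0,0,0,0],
])

```text
clock: 28.8
tool_pos: [0.5203, 0.2418, 0.0294]
orientation: [-180.0, 0.0, -89.6]
force: [-0.8, 0.4, -0.7]
opening: 0.0616
gripper_force: 30.0
```

>>> play_rows([
  [0,0,-0.001,0,0,0],
  [0,0,0,0,0,0],
])

```text
clock: 29.0
tool_pos: [0.5203, 0.2418, 0.0292]
orientation: [-180.0, -0.0, -89.6]
force: [-1.9, -0.6, 5.9]
opening: 0.0616
gripper_force: 30.0
```

Contact on the floor. I release, rise and retreat to the right, then check everything.

>>> play_rows([
  [0,0,0,0,0,0],
  [0,0,0,0,0,0],
  [0,0,0,0,0,0],
  [0,0,0,0,0,0],
  [0,0,0,0,0,0],
  [0,0,0.02,0,0,0],
  [0,0,0.05,0,0,0],
  [0,0,0.05,0,0,0],
  [0,0,0.05,0,0,0],
  [0,0,0.05,0,0,0],
], gripper=1)

```text
clock: 30.0
tool_pos: [0.52, 0.2415, 0.2063]
orientation: [-180.0, 0.0, -89.7]
force: [0.7, 0.9, -0.8]
opening: 0.0874
gripper_force: 0.0
```

>>> play_rows([
  [0,-0.02,0.05,0,0,0],
  [0,-0.04,0.05,0,0,0],
  [0,-0.05,0.03,0,0,0],
  [0,-0.05,0,0,0,0],
  [0,-0.05,0,0,0,0],
  [0,-0.04,0,0,0,0],
  [0,-0.02,0,0,0,0],
  [0,0,0,0,0,0],
  [0,0,0,0,0,0],
])

```text
clock: 30.9
tool_pos: [0.5204, 0.0266, 0.3076]
orientation: [-180.0, 0.0, -89.7]
force: [-0.4, -0.1, -0.2]
opening: 0.0874
gripper_force: 0.0
```

```bash
python3 look.py w7 .048,.4,.6,-.16,0 .041,.42,.62,-.34,-.14
python3 - <<'E'
from h import *
p,d,m=shot('top'); P=cloud(m,d)
cv2.imwrite('pics/topf.png',cv2.resize(p[160:270,150:470],None,fx=2.5,fy=2.5,interpolation=2))
for n,z,x0,x1,y0,y1 in(('carton',.025,.44,.6,.15,.33),('block',.041,.44,.6,-.32,-.16),('box',.037,.4,.56,-.48,-.33),('jar',.048,.4,.55,-.14,-.02)):
    g=(abs(P[...,2]-z)<.006)&(P[...,0]>x0)&(P[...,0]<x1)&(P[...,1]>y0)&(P[...,1]<y1)
    print(n,g.sum(),np.nanmedian(P[g],0).round(3),rect(m,g,z) if g.any() else '')
E
```

```text
30.9 [0.5204 0.0266 0.3076] [-180.     0.   -89.7]
0.048 1253 [ 0.4796 -0.0813  0.0481] [479.6 -81.1  44.   43.6   0.5]
0.041 0  
carton 786 [0.523 0.231 0.026] [520.4 236.9  61.8 118.3   0. ]
block 603 [ 0.522 -0.233  0.042] [ 520.7 -233.1   67.6   98.1    4.8]
box 448 [ 0.483 -0.398  0.038] [ 482.6 -398.7   70.2   56.9   80.7]
jar 198 [ 0.48  -0.083  0.049] [479.8 -82.4  43.5  42.2  44.4]
```

View pics/topf.png

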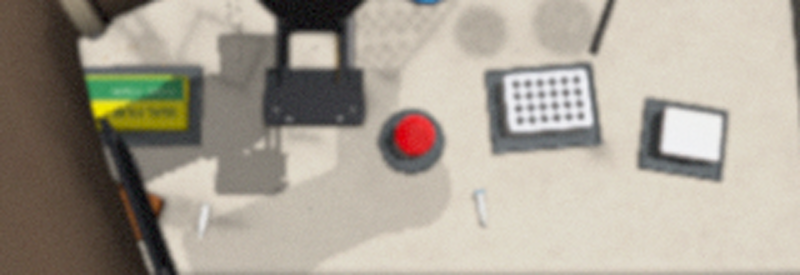

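All four lie in their trays: carton (140,100), jar (412,135), block (548,100) and box (692,135). Each is centred to within a few mm and flat at the expected height. The arm hides one end of the carton, but what is visible matches. Handing in.

```bash
python3 -c "
from plant import *
print(close_job())"
```

```text
the job is handed in; nothing more can be done
None
```

The jar, cuvette box, cooling block and carton were taken off the pile from the top down and set flat, upright and centred in their own trays, and the job was handed in at about 31 s; the arm hid one end of the carton in the last view.

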